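Put the checking pieces back in their nests

ROBOT

A 6-joint arm with a two-finger parallel gripper is mounted at the origin on the work surface. World frame = base frame: x ahead of the robot, y to its left, z up, the work surface at z = 0. Lengths are in m, angles in rad, forces in N, time in s.
With the tool pointing down it reaches from about 0.275 to 0.775 m from the base axis. Payload 14.6 kg.
Tool frame: the origin (TCP) lies where the fingers leave the gripper's body, on its centre line; the fingertips stand 73 mm ahead of it and the grasp point (between the pads) lies 54 mm ahead of it (ctrl.finger_overhang is the distance from the TCP to the fingertips, in m); z points along the fingers, y is the line along which they close (so a half turn about z gives the same grasp; the last joint's range is limited). The gripper opens to 85 mm and grips with 20 to 120 N. Pads are 22 mm wide; open, the fingers measure 114 mm over their backs; the gripper's body (76 mm by 85 mm) begins 54 mm behind the grasp point. The pads swing forward as they close: fully open they stand 13 mm farther back than shut.
Start: joints at [-1.45, 0.263, -0.048, 1.259, 0, 1.415], TCP at [0.143, -0.505, 0.304] pointing down, gripper open.
Joint ranges: [-2.65, 2.65], [-0.89, 1.7], [-1.18, 1.37], [-2.13, 2.11], [-1.35, 1.29], [-3.14, 3.14]. Speed limits (rad/s): [1.89, 1.89, 2.57, 2.79, 3.14, 3.14].

INTERFACE

Orientations are given as a 3x3 rotation matrix whose columns are the frame's x, y, z axes.
In Python, from rig import ctrl gives the robot as it stands.
- The arm moves only by the tool apply_moves, never from a script. Its argument "moves" is a list that holds one entry, the list of rows, each a list of 7 numbers: the shift along the world's x, y, z in units of 25 mm (1.0 is 25 mm), then the turn, a rotation vector about the world's x, y, z in units of 5 degrees (1.0 is 5 degrees), then the opening, from 0 (shut) to 1 (fully open). In form: [[[dx, dy, dz, ax, ay, az, grip], ...]]. A call has 1 to 20 rows; each row is the pose to reach, as a shift and turn from the pose commanded when the call began; what a row does not reach only later rows make up. A row lasts 1/12 s, in which the tool goes at most 41.7 mm and 7.16 degrees, less where a joint would pass 70% of its speed; a pose out of reach is approached as far as the arm can. A call with a gripper value outside its range is refused whole. The fingers move at their own pace and stop on an object; the grip force is fixed at half the most. Time passes only in rows, so rows that repeat a pose let the fingers close. It gives the time, the measured TCP pose, the force, the opening and the grip force at its end, in the units of the state.
- ctrl.state(): the state, without advancing time (a new reading comes with each control period).
- ctrl.read_camera(name): name is "scene" or "top"; returns a dict with "color" (480x640x3 uint8, red, green, blue), "fx", "fy", "cx", "cy" (pixels), "dist" ([k1, k2, p1, p2, k3] as OpenCV has them; the pictures are not rectified), "extrinsics" (4x4, takes a point from world to camera coordinates). Camera axes: x right, y up, looking along -z (the intrinsics and any distortion apply to the point x, -y, -z); pixel columns grow to the right and rows downward; lengths in m; the calibration is good to about 2 mm. A picture is of the moment at which its call begins. There is no depth.
- ctrl.hand_in(): hands the job in; it is judged then, once.
The state is a dict: "time_s": time; "qpos": joint angles; "qd": joint speeds; "joint_efforts": joint torques, N m; "eef_pos": TCP position; "eef_rot": TCP orientation; "ft_force": force on the tool from outside, world axes, zero at the start; "wrist_torque": the same for the moment, N m; "grip_width": finger opening in m; "grip_force": force on a finger pad.
Only numpy, scipy, OpenCV 4.12 (cv2) and the standard library are available. Lean on these libraries where they do the work, as an engineer would, in place of code of your own. Each camera call takes 0.05 s, during which the arm holds its last target. There are 200 camera calls.

TASK

The first-off check at the plug bench is finished. Put each of the four loose steel checking pieces (large ring, small ring, hexagonal master, V-block) back into the blue nest whose recess has its shape and size, the same way up as it stands now and sitting flat on the floor of the recess. Leave the oil bottle where it is.

Things in the scene. Friction and masses are not known exactly. Their poses are not given: they have to be found in the camera images.
- ring_large: Large ring gauge: plain ring lying flat, outer diameter 60 mm, bore 32 mm, 28 mm high, about 440 g. Bare steel, loose, standing on the bench. Origin: centre of its underside, z up.
- ring_small: Small ring gauge: plain ring lying flat, outer diameter 38 mm, bore 22 mm, 28 mm high, about 170 g. Bare steel, loose, standing on the bench. Origin: centre of its underside, z up.
- hex_master: Hexagonal master, shaped like a plug shell: a hexagonal foot 38 mm across flats (44 mm across corners) and 16 mm high, with a round nose 24 mm in diameter standing on its middle up to 40 mm height, about 230 g. Two of the foot's flats face along its +x and -x. Bare steel, loose, standing on the bench. Origin: centre of its underside, z up.
- vee_block: V-block: steel block 62 mm long (its x), 34 mm wide (its y), 28 mm high, with a V groove 22 mm wide along its length in the top, its long outer sides flat and upright, about 330 g. Bare steel, loose, standing on the bench. Origin: centre of its underside, z up.
- nest_ring_large: Nest of the large ring: round, outer diameter 82 mm, round recess 70 mm in diameter with a centre post 20 mm in diameter that rises to rim height and enters the ring's bore. All nests are the same blue plastic, fixed to the bench, 14 mm high, with a recess 8 mm deep whose floor lies 6 mm above the bench and walls 6 mm thick. Origin: centre of the underside, z up.
- nest_ring_small: Nest of the small ring: round, outer diameter 60 mm, round recess 48 mm in diameter with a centre pin 10 mm in diameter that rises to rim height and enters the ring's bore. All nests are the same blue plastic, fixed to the bench, 14 mm high, with a recess 8 mm deep whose floor lies 6 mm above the bench and walls 6 mm thick. Origin: centre of the underside, z up.
- nest_hex: Nest of the hexagonal master: hexagonal, 60 mm across flats outside, hexagonal recess 48 mm across flats, no post. Two of its flats face along its +x and -x. All nests are the same blue plastic, fixed to the bench, 14 mm high, with a recess 8 mm deep whose floor lies 6 mm above the bench and walls 6 mm thick. Origin: centre of the underside, z up.
- nest_vee: Nest of the V-block: rectangular, 84 mm (its x) by 56 mm (its y) outside, recess 72 mm by 44 mm, no post; the block lies in it with its length along the nest's x, either way round. All nests are the same blue plastic, fixed to the bench, 14 mm high, with a recess 8 mm deep whose floor lies 6 mm above the bench and walls 6 mm thick. Origin: centre of the underside, z up.
- oiler: White plastic oil bottle with red cap, 52 mm in diameter, 130 mm tall, standing at the right edge of the work (robot's right). Not to be moved. Origin: centre of its underside.
There are look-alikes about, which are no part of the job. What is shaped like the vee_block but purple is not meant.

How it is judged:
At the end, for the whole second after the job is handed in: Each piece lies in its own nest: centre within 10 mm of the nest's centre, underside less than 9 mm above the nest's underside (the recess floor is at 6 mm), upright within 0.08 rad, at rest and released (horizontal distance between ring_large and nest_ring_large below 0.01 m and z of ring_large in the frame of nest_ring_large below 0.009 m and angle between each of ring_large, ring_small, hex_master, vee_block's own z axis and vertical below 0.08 rad and linear speed of each of ring_large, ring_small, hex_master, vee_block below 0.02 m/s and angular speed of each of ring_large, ring_small, hex_master, vee_block below 0.2 rad/s and horizontal distance between ring_small and nest_ring_small below 0.01 m and z of ring_small in the frame of nest_ring_small below 0.009 m and horizontal distance between hex_master and nest_hex below 0.01 m and z of hex_master in the frame of nest_hex below 0.009 m and horizontal distance between vee_block and nest_vee below 0.01 m and z of vee_block in the frame of nest_vee below 0.009 m); the robot touches nothing.
It fails at once if the oil bottle is moved by more than 30 mm (distance of oiler from where it was at the start of the episode above 0.03 m).
It also fails if it takes over 96 s, if anything falls off the work surface, if the arm or the gripper's body presses on something with over 40 N, if the wrist force passes 120 N, or if a joint passes its speed limit or range.

## Working session

There is one attempt and no reset: what is moved stays moved. The work goes in short steps, Python scripts to look and compute and a tool call to move; the robot and the scene stay as the last step left them, time stands still between calls to the robot, and variables do not carry over. Pictures are saved under pics/ and viewed, at most 14 in all, crops included, and the job is handed in when it is done.

Besides the shell and the picture viewer there is one more tool, called by a JSON object that holds its "fn" and its "kwargs". apply_moves: Moves the arm, as the interface text tells. Its arguments: {"type":"object","properties":{"moves":{"type":"array","items":{"type":"array","items":{"type":"array","items":{"type":"number"}}}}},"required":["moves"]}

```bash
mkdir -p pics; ls
python3 - <<'E'
from rig import ctrl
import cv2,numpy as np
s=ctrl.state();print(s)
for n in("scene","top"):
    c=ctrl.read_camera(n);cv2.imwrite(f"pics/{n}0.png",c["color"][...,::-1])
    print(n,{k:np.round(c[k],4).tolist() for k in c if k!="color"})
E
```

```text
pics
{'time_s': 0.0, 'qpos': array([-1.45029018e+00,  2.63517119e-01, -4.89001799e-02,  1.25939129e+00,
        7.38258889e-06,  1.41553922e+00]), 'qd': array([-0.00072069,  0.0015699 ,  0.00010557,  0.00113617, -0.00089861,
        0.00082657]), 'joint_efforts': array([-3.02627031e-04, -6.37604713e+01,  3.84569836e+01,  1.35183692e-02,
       -2.57605243e-04, -1.20783520e-05]), 'eef_pos': array([ 0.14294388, -0.50497705,  0.30344155]), 'eef_rot': array([[ 9.62217667e-01,  2.72281376e-01, -1.14359906e-04],
       [ 2.72281351e-01, -9.62217156e-01,  1.00580997e-03],
       [ 1.63824260e-04, -9.98946195e-04, -9.99999488e-01]]), 'ft_force': array([-0.26298638,  0.5106108 , -0.50123514]), 'wrist_torque': array([0.02249534, 0.00606793, 0.08945934]), 'grip_force': 0.0, 'grip_width': 0.08562626249840961}
scene {'fx': 610.3995, 'fy': 610.3995, 'cx': 322.1525, 'cy': 240.3146, 'dist': [-0.1439, 0.0, 0.0, 0.0, 0.0], 'extrinsics': [[0.2509, 0.968, -0.0065, -0.0399], [-0.728, 0.1931, 0.6578, 0.3553], [0.638, -0.1603, 0.7532, -1.6678], [0.0, 0.0, 0.0, 1.0]]}
top {'fx': 498.3872, 'fy': 498.3872, 'cx': 330.2099, 'cy': 237.5803, 'dist': [-0.0885, 0.0, 0.0, 0.0, 0.0], 'extrinsics': [[0.0074, -0.9999, -0.0068, -0.0827], [0.9981, 0.007, 0.0618, -0.5217], [-0.0618, -0.0073, 0.9981, -1.1807], [0.0, 0.0, 0.0, 1.0]]}
```

View pics/scene0.png

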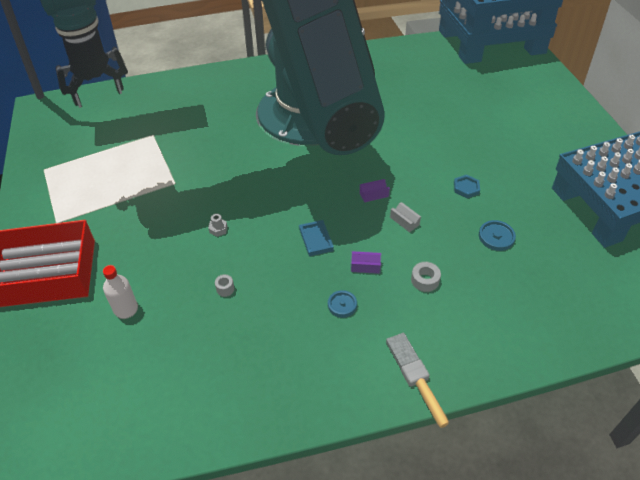

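View pics/top0.png

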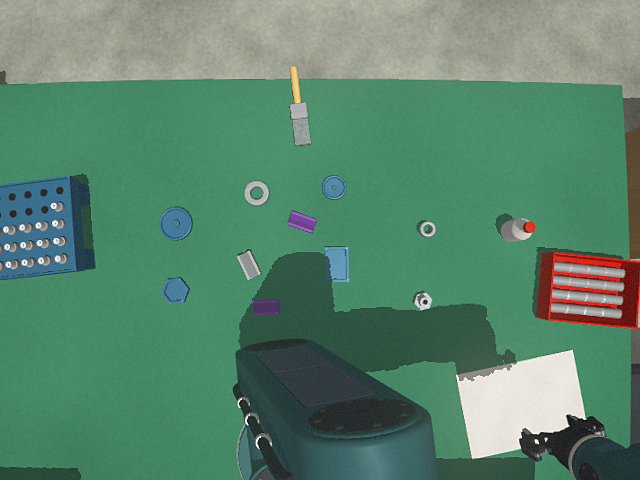

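The top view shows the steel pieces: large ring (257,193), small ring (427,229), hex master (423,300) and V-block (249,264). The nests are at large (176,223), small (334,187), hex (176,290) and vee (337,264).

Possible mix-ups:
- **V-block:** the purple blocks at (302,222) and (266,307) have its shape. I choose the grey one at (249,264).
- **Rings:** (257,193) against (427,229), told apart by size.
- **Round nests:** (176,223) against (334,187), also told apart by size.

Next I'll measure these and check them in a close crop.

```bash
cat > h.py <<'E'
from rig import ctrl
import cv2,numpy as np
def ray(c,px):
    K=np.array([[c["fx"],0,c["cx"]],[0,c["fy"],c["cy"]],[0,0,1.]])
    p=cv2.undistortPoints(np.float64(px).reshape(-1,1,2),K,np.float64(c["dist"]))[:,0]
    E=np.array(c["extrinsics"]);R=E[:3,:3]
    return -R.T@E[:3,3],np.c_[p[:,0],-p[:,1],-np.ones(len(p))]@R
def plane(c,px,z):
    o,d=ray(c,px);return (o+d*((z-o[2])/d[:,2])[:,None])[:,:2]
def blobs(c,kind,roi):
    x0,y0,x1,y1=roi;k=6
    im=cv2.resize(c["color"][y0:y1,x0:x1],None,fx=k,fy=k,interpolation=cv2.INTER_CUBIC)
    h,s,v=cv2.split(cv2.cvtColor(im,cv2.COLOR_RGB2HSV))
    m=((s<70)&(v>60)) if kind=="grey" else ((h>97)&(h<125)&(s>90))
    m=m.astype(np.uint8)*255
    cs,_=cv2.findContours(m,cv2.RETR_EXTERNAL,cv2.CHAIN_APPROX_NONE)
    q=max(cs,key=cv2.contourArea)[:,0]
    return (q+.5)/k-.5+[x0,y0]
def fit(w):
    w=np.float32(w*1000)
    M=cv2.moments(w.reshape(-1,1,2));r=cv2.minAreaRect(w)
    b=cv2.boxPoints(r);e=max((b[1]-b[0],b[2]-b[1]),key=np.linalg.norm)
    return [round(v,1) for v in (M['m10']/M['m00'],M['m01']/M['m00'],*r[0],*r[1],np.degrees(np.arctan2(e[1],e[0])))]
E
python3 - <<'E'
from h import *
T=ctrl.read_camera("top");S=ctrl.read_camera("scene")
t={"ringL":("grey",.028,(257,193),(426,277)),"ringS":("grey",.028,(427,229),(225,286)),"hex":("grey",.016,(423,300),(218,226)),"vee":("grey",.028,(249,264),(405,217)),
"nL":("b",.014,(176,223),(497,236)),"nS":("b",.014,(334,187),(343,304)),"nH":("b",.014,(176,290),(467,187)),"nV":("b",.014,(337,264),(317,238))}
tiles=[]
for n,(k,z,p,q) in t.items():
    for nm,c,(x,y) in(("top",T,p),("scn",S,q)):
        b=blobs(c,k,(x-24,y-24,x+24,y+24))
        print(n,nm,fit(plane(c,b,z/2)))
    im=cv2.resize(T["color"][p[1]-20:p[1]+20,p[0]-20:p[0]+20],(200,200),interpolation=cv2.INTER_CUBIC)
    cv2.putText(im,n,(3,15),0,.5,(255,255,0));tiles.append(im)
o=np.vstack([np.hstack(tiles[:4]),np.hstack(tiles[4:])])
cv2.imwrite("pics/crops.png",o[...,::-1])
o,d=ray(T,[[0,0]]);print(o)
E
```

```text
ringL top [629.4, 100.5, 629.2, 100.5, 64.4, 61.0, np.float32(35.1)]
ringL scn [630.0, 101.7, 630.1, 100.9, 61.2, 81.7, np.float32(-31.6)]
ringS top [544.9, -311.7, 544.6, -311.7, 39.1, 42.3, np.float32(-63.6)]
ringS scn [545.2, -309.9, 545.6, -310.2, 38.9, 59.8, np.float32(-0.1)]
hex top [372.0, -302.1, 372.1, -301.7, 43.1, 44.3, np.float32(-19.0)]
hex scn [366.9, -300.2, 365.7, -298.8, 44.3, 72.2, np.float32(-14.5)]
vee top [455.7, 116.3, 456.2, 116.6, 66.0, 39.4, np.float32(26.3)]
vee scn [457.2, 117.7, 456.7, 117.7, 80.2, 56.5, np.float32(26.4)]
nL top [555.4, 301.0, 555.2, 300.9, 81.2, 81.9, np.float32(-76.8)]
nL scn [554.1, 304.2, 553.7, 304.3, 79.5, 82.1, np.float32(-32.7)]
nS top [646.1, -86.2, 646.0, -86.3, 58.6, 57.3, np.float32(0.4)]
nS scn [645.0, -84.5, 645.3, -84.6, 56.8, 60.0, np.float32(-14.9)]
nH top [391.4, 297.9, 391.5, 298.0, 59.7, 70.3, np.float32(-80.3)]
nH scn [389.0, 301.5, 388.9, 301.5, 60.1, 67.5, np.float32(-17.6)]
nV top [459.2, -95.0, 459.2, -94.6, 83.9, 56.0, np.float32(1.3)]
nV scn [458.9, -92.7, 459.9, -92.3, 92.6, 57.1, np.float32(1.6)]
[ 0.44836635 -0.08762572  1.21012508]
```

View pics/crops.png

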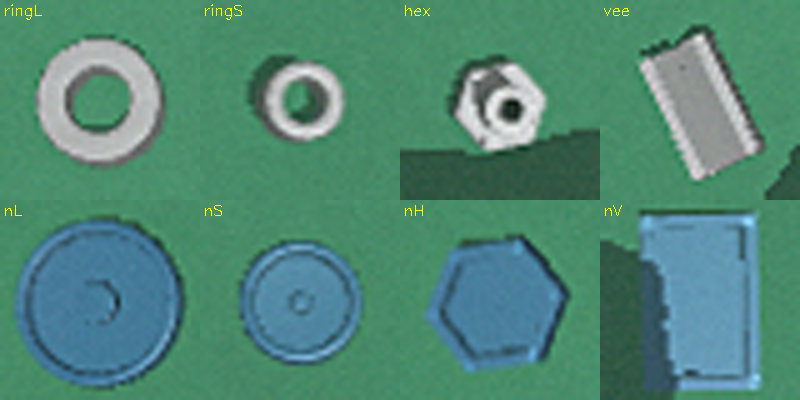

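```bash
python3 -c "
from rig import ctrl
print(ctrl.finger_overhang)"
```

```text
0.0726
```

{"fn": "apply_moves", "kwargs": {"moves": [[[9.12,8.14,-4,0,0,18,0.7],[9.12,8.14,-6,0,0,18,0.7],[9.12,8.14,-6,0,0,18,0.7],[9.12,8.14,-6,0,0,18,0.7],[9.12,8.14,-6,0,0,18,0.7],[9.12,8.14,-6,0,0,18,0.7],[9.12,8.14,-6,0,0,18,0.7],[9.12,8.14,-6,0,0,18,0.7],[9.12,8.14,-6,0,0,18,0.7],[9.12,8.14,-6,0,0,18,0.7],[9.12,8.14,-6,0,0,18,0.7],[9.12,8.14,-6,0,0,18,0.7],[9.12,8.14,-6,0,0,18,0.7],[9.12,8.14,-6,0,0,18,0.7],[9.12,8.14,-6,0,0,18,0.7],[9.12,8.14,-6,0,0,18,0.7],[9.12,8.14,-6,0,0,18,0.7],[9.12,8.14,-6,0,0,18,0.7]]]}}

```text
time_s: 1.7
eef_pos: [0.3709, -0.3017, 0.1539]
eef_rot: [[-0.271, 0.963, 0.0], [0.963, 0.271, -0.0], [-0.0, 0.0, -1.0]]
ft_force: [0.9, -0.9, 0.5]
grip_width: 0.0597
grip_force: 0.0
```

{"fn": "apply_moves", "kwargs": {"moves": [[[0,0,-1.2,0,0,0,0.7],[0,0,-2,0,0,0,0.7],[0,0,-2.48,0,0,0,0.7],[0,0,-2.48,0,0,0,0.7],[0,0,-2.48,0,0,0,0],[0,0,-2.48,0,0,0,0],[0,0,-2.48,0,0,0,0],[0,0,-2.48,0,0,0,0],[0,0,-2.48,0,0,0,0],[0,0,-2.48,0,0,0,0],[0,0,-2.48,0,0,0,0],[0,0,-2.48,0,0,0,0],[0,0,-2.48,0,0,0,0]]]}}

```text
time_s: 2.78
eef_pos: [0.3714, -0.3021, 0.0931]
eef_rot: [[-0.272, 0.962, 0.001], [0.962, 0.272, -0.001], [-0.002, 0.001, -1.0]]
ft_force: [-1.2, 2.2, 7.8]
grip_width: 0.0217
grip_force: 58.4
```

{"fn": "apply_moves", "kwargs": {"moves": [[[0,0,1,0,0,0,0],[0,0,2.4,0,0,0,0],[0,0,2.4,0,0,0,0],[0,0,2.4,0,0,0,0]]]}}

```text
time_s: 3.12
eef_pos: [0.3716, -0.3024, 0.1536]
eef_rot: [[-0.272, 0.962, 0.003], [0.962, 0.272, -0.003], [-0.004, 0.002, -1.0]]
ft_force: [0.6, -0.1, -4.0]
grip_width: 0.0218
grip_force: 59.8
```

Run:
```python
from h import *
T=ctrl.read_camera("top");S=ctrl.read_camera("scene")
cv2.imwrite("pics/s1.png",cv2.resize(S["color"][120:280,140:300],(640,640)[:2],interpolation=cv2.INTER_CUBIC)[:600,:,::-1])
T0=dict(T);T0["color"]=cv2.imread("pics/top0.png")[...,::-1].copy()
S0=dict(S);S0["color"]=cv2.imread("pics/scene0.png")[...,::-1].copy()
for nm,c,k,(x,y),z in(("hex",T0,"g",(423,300),.012),("nest",T0,"b",(176,290),.014),("nestS",S0,"b",(467,187),.014)):
    w=plane(c,blobs(c,"grey" if k=="g" else k,(x-24,y-24,x+24,y+24)),z)*1000
    h=cv2.convexHull(np.float32(w));p=cv2.approxPolyDP(h,4.,True)[:,0]
    print(nm,np.round(p).tolist())
    d=np.float32(np.roll(p,-1,0)-p);print([(int(a),int(l)) for a,l in zip(np.degrees(np.arctan2(d[:,1],d[:,0]))%60,np.hypot(*d.T))])
```

```text
hex [[394.0, -307.0], [387.0, -283.0], [367.0, -279.0], [351.0, -295.0], [354.0, -317.0], [372.0, -323.0]]
[(47, 24), (48, 19), (43, 22), (38, 22), (39, 18), (36, 27)]
nest [[423.0, 282.0], [418.0, 315.0], [385.0, 330.0], [360.0, 309.0], [365.0, 276.0], [397.0, 261.0]]
[(37, 33), (35, 36), (40, 32), (38, 33), (35, 35), (38, 33)]
nestS [[364.0, 310.0], [369.0, 278.0], [411.0, 262.0], [427.0, 287.0], [421.0, 318.0], [388.0, 330.0]]
[(37, 32), (39, 45), (58, 30), (41, 31), (39, 34), (39, 31)]
```

View pics/s1.png

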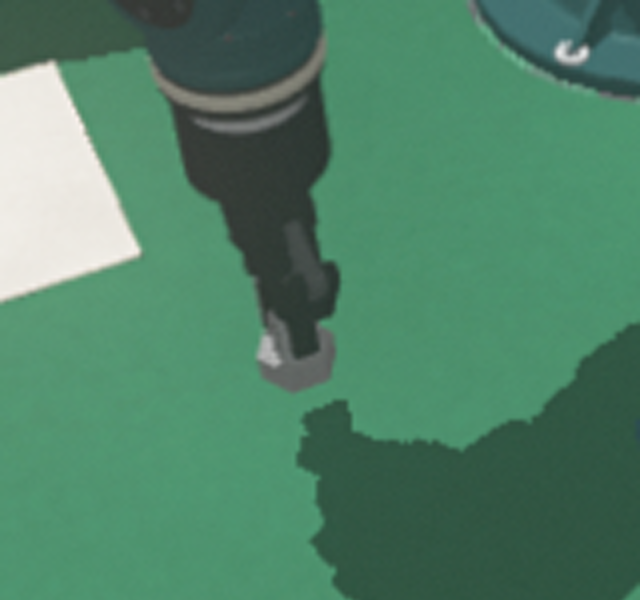

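The close crop shows the hex master held upright by its nose at about (295,360). I'm carrying it to its nest with a small turn.

{"fn": "apply_moves", "kwargs": {"moves": [[[0.77,24.05,0,0,0,-1,0],[0.77,24.05,0,0,0,-1,0],[0.77,24.05,0,0,0,-1,0],[0.77,24.05,0,0,0,-1,0],[0.77,24.05,0,0,0,-1,0],[0.77,24.05,0,0,0,-1,0],[0.77,24.05,0,0,0,-1,0],[0.77,24.05,0,0,0,-1,0],[0.77,24.05,0,0,0,-1,0],[0.77,24.05,0,0,0,-1,0],[0.77,24.05,0,0,0,-1,0],[0.77,24.05,0,0,0,-1,0],[0.77,24.05,0,0,0,-1,0],[0.77,24.05,0,0,0,-1,0],[0.77,24.05,0,0,0,-1,0],[0.77,24.05,0,0,0,-1,0],[0.77,24.05,0,0,0,-1,0],[0.77,24.05,0,0,0,-1,0],[0.77,24.05,0,0,0,-1,0],[0.77,24.05,0,0,0,-1,0]]]}}

```text
time_s: 4.88
eef_pos: [0.3902, 0.2986, 0.1517]
eef_rot: [[-0.186, 0.983, -0.0], [0.983, 0.186, -0.0], [-0.0, -0.001, -1.0]]
ft_force: [-0.3, -0.3, -2.8]
grip_width: 0.0218
grip_force: 59.8
```

{"fn": "apply_moves", "kwargs": {"moves": [[[0,0,-1,0,0,0,0],[0,0,-1.6,0,0,0,0],[0,0,-1.9,0,0,0,0],[0,0,-2.1,0,0,0,0],[0,0,-2.1,0,0,0,0],[0,0,-2.1,0,0,0,0]]]}}

```text
time_s: 5.38
eef_pos: [0.3905, 0.2994, 0.0998]
eef_rot: [[-0.187, 0.982, 0.0], [0.982, 0.187, 0.0], [0.0, 0.001, -1.0]]
ft_force: [-0.0, -0.5, -2.5]
grip_width: 0.0218
grip_force: 59.7
```

{"fn": "apply_moves", "kwargs": {"moves": [[[0,0,0,0,0,0,0.6],[0,0,0,0,0,0,0.6],[0,0,0,0,0,0,0.6],[0,0,1,0,0,0,0.6],[0,0,2,0,0,0,0.6],[0,0,2,0,0,0,0.6]]]}}

```text
time_s: 5.88
eef_pos: [0.3916, 0.3004, 0.1531]
eef_rot: [[-0.188, 0.982, 0.005], [0.982, 0.188, 0.002], [0.002, 0.005, -1.0]]
ft_force: [0.3, 0.4, 1.2]
grip_width: 0.0513
grip_force: 0.0
```

{"fn": "apply_moves", "kwargs": {"moves": [[[2.64,-7.3,0.4,0,0,21.1,0.6],[2.64,-7.3,0.4,0,0,21.1,0.6],[2.64,-7.3,0.4,0,0,21.1,0.6],[2.64,-7.3,0.4,0,0,21.1,0.6],[2.64,-7.3,0.4,0,0,21.1,0.6],[2.64,-7.3,0.4,0,0,21.1,0.6],[2.64,-7.3,0.4,0,0,21.1,0.6],[2.64,-7.3,0.4,0,0,21.1,0.6],[2.64,-7.3,0.4,0,0,21.1,0.6],[2.64,-7.3,0.4,0,0,21.1,0.6],[2.64,-7.3,0.4,0,0,21.1,0.6],[2.64,-7.3,0.4,0,0,21.1,0.6],[2.64,-7.3,0.4,0,0,21.1,0.6],[2.64,-7.3,0.4,0,0,21.1,0.6],[2.64,-7.3,0.4,0,0,21.1,0.6],[2.64,-7.3,0.4,0,0,21.1,0.6],[2.64,-7.3,0.4,0,0,21.1,0.6],[2.64,-7.3,0.4,0,0,21.1,0.6]]]}}

```text
time_s: 7.38
eef_pos: [0.4562, 0.1171, 0.1593]
eef_rot: [[-0.897, -0.441, 0.0], [-0.441, 0.897, 0.0], [-0.0, -0.0, -1.0]]
ft_force: [0.5, -0.1, 0.2]
grip_width: 0.0513
grip_force: 0.0
```

Run:
```python
from h import *
T=ctrl.read_camera("top");S=ctrl.read_camera("scene")
a=cv2.resize(S["color"][140:260,360:520],(640,480),interpolation=cv2.INTER_CUBIC)
cv2.imwrite("pics/s2.png",a[...,::-1])
```

```text
(no output)
```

View pics/s2.png

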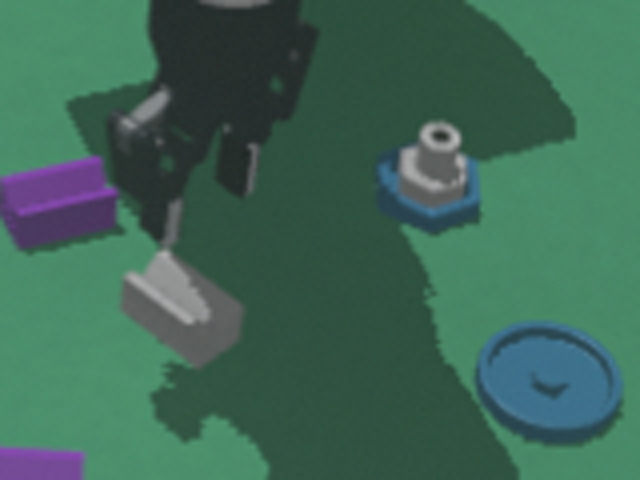

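The hex master is seated in its nest at about (435,175) in the crop. The gripper is over the grey V-block at (185,310).

{"fn": "apply_moves", "kwargs": {"moves": [[[0,0,-1.5,0,0,0,0.6],[0,0,-2.6,0,0,0,0.6],[0,0,-3.08,0,0,0,0.6],[0,0,-3.08,0,0,0,0.6],[0,0,-3.08,0,0,0,0],[0,0,-3.08,0,0,0,0],[0,0,-3.08,0,0,0,0],[0,0,-3.08,0,0,0,0],[0,0,-3.08,0,0,0,0],[0,0,-3.08,0,0,0,0],[0,0,-3.08,0,0,0,0]]]}}

```text
time_s: 8.4
eef_pos: [0.4568, 0.1171, 0.0833]
eef_rot: [[-0.897, -0.443, 0.002], [-0.443, 0.897, 0.0], [-0.002, -0.001, -1.0]]
ft_force: [-1.9, -0.1, 8.4]
grip_width: 0.033
grip_force: 60.9
```

{"fn": "apply_moves", "kwargs": {"moves": [[[0,0,1,0,0,0,0],[0,0,2.4,0,0,0,0],[0.1,-8.43,2.4,0,0,-4.97,0],[0.1,-8.43,2.4,0,0,-4.97,0],[0.1,-8.43,2.4,0,0,-4.97,0],[0.1,-8.43,2.4,0,0,-4.97,0],[0.1,-8.43,2.4,0,0,-4.97,0],[0.1,-8.43,2.4,0,0,-4.97,0],[0.1,-8.43,2.4,0,0,-4.97,0],[0.1,-8.43,2.4,0,0,-4.97,0],[0.1,-8.43,2.4,0,0,-4.97,0]]]}}

```text
time_s: 9.32
eef_pos: [0.4586, -0.0928, 0.1425]
eef_rot: [[-1.0, -0.026, -0.0], [-0.026, 1.0, 0.0], [0.0, 0.0, -1.0]]
ft_force: [0.6, -0.1, -2.6]
grip_width: 0.0324
grip_force: 61.2
```

{"fn": "apply_moves", "kwargs": {"moves": [[[0,0,-1,0,0,0,0],[0,0,-1.6,0,0,0,0],[0,0,-1.9,0,0,0,0],[0,0,-2.1,0,0,0,0],[0,0,-2.1,0,0,0,0],[0,0,-2.1,0,0,0,0]]]}}

```text
time_s: 9.82
eef_pos: [0.459, -0.0931, 0.0903]
eef_rot: [[-1.0, -0.026, 0.0], [-0.026, 1.0, -0.0], [-0.0, -0.0, -1.0]]
ft_force: [-0.3, 0.2, -3.2]
grip_width: 0.0328
grip_force: 61.2
```

{"fn": "apply_moves", "kwargs": {"moves": [[[0,0,0,0,0,0,0.5],[0,0,0,0,0,0,0.5],[0,0,0,0,0,0,0.5],[0,0,1,0,0,0,0.6],[0,0,2.4,0,0,0,0.65],[0,0,2.4,0,0,0,0.65],[3.44,-8.69,2.4,0,0,0,0.65],[3.44,-8.69,2.4,0,0,0,0.65],[3.44,-8.69,2.4,0,0,0,0.65],[3.44,-8.69,2.4,0,0,0,0.65],[3.44,-8.69,2.4,0,0,0,0.65],[3.44,-8.69,2.4,0,0,0,0.65],[3.44,-8.69,2.4,0,0,0,0.65],[3.44,-8.69,2.4,0,0,0,0.65],[3.44,-8.69,2.4,0,0,0,0.65],[3.44,-8.69,2.4,0,0,0,0.65]]]}}

```text
time_s: 11.15
eef_pos: [0.5444, -0.3098, 0.1501]
eef_rot: [[-1.0, -0.026, -0.0], [-0.026, 1.0, 0.0], [0.0, 0.0, -1.0]]
ft_force: [0.2, 0.5, 0.4]
grip_width: 0.0558
grip_force: 0.0
```

Run:
```python
from h import *
S=ctrl.read_camera("scene")
a=cv2.resize(S["color"][170:320,180:380],(800,600),interpolation=cv2.INTER_CUBIC)
cv2.imwrite("pics/s3.png",a[...,::-1])
```

```text
(no output)
```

View pics/s3.png

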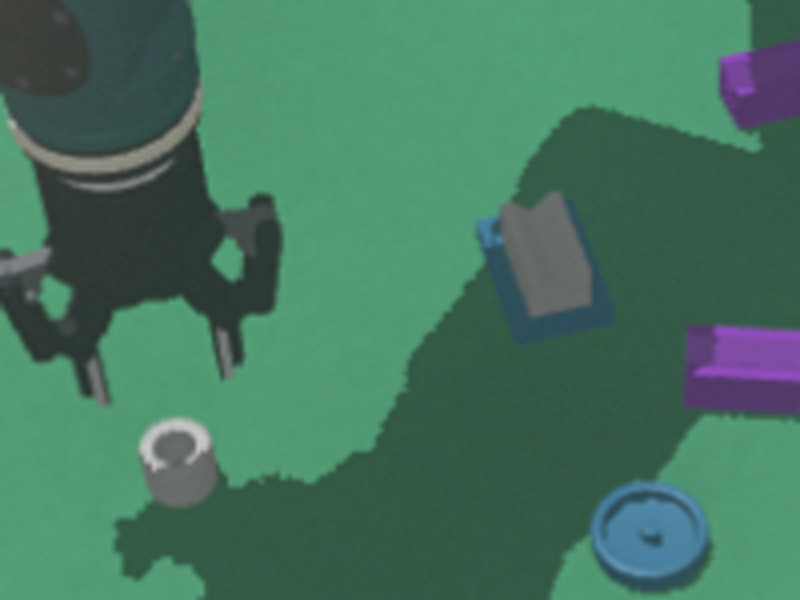

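The V-block lies in the vee nest at about (545,255) in the crop. The small ring is at (178,460), under the gripper.

{"fn": "apply_moves", "kwargs": {"moves": [[[0,0,-1.5,0,0,0,0.65],[0,0,-2.3,0,0,0,0.65],[0,0,-2.74,0,0,0,0.65],[0,0,-2.74,0,0,0,0.65],[0,0,-2.74,0,0,0,0],[0,0,-2.74,0,0,0,0],[0,0,-2.74,0,0,0,0],[0,0,-2.74,0,0,0,0],[0,0,-2.74,0,0,0,0],[0,0,-2.74,0,0,0,0],[0,0,-2.74,0,0,0,0]]]}}

```text
time_s: 12.12
eef_pos: [0.5453, -0.3111, 0.083]
eef_rot: [[-1.0, -0.025, 0.002], [-0.025, 1.0, -0.001], [-0.002, -0.001, -1.0]]
ft_force: [-1.4, 2.6, 8.2]
grip_width: 0.036
grip_force: 60.8
```

{"fn": "apply_moves", "kwargs": {"moves": [[[0,0,1,0,0,0,0],[0,0,2.4,0,0,0,0],[4.02,9.02,2.4,0,0,0,0],[4.02,9.02,2.4,0,0,0,0],[4.02,9.02,2.4,0,0,0,0],[4.02,9.02,2.4,0,0,0,0],[4.02,9.02,2.4,0,0,0,0],[4.02,9.02,2.4,0,0,0,0],[4.02,9.02,2.4,0,0,0,0],[4.02,9.02,2.4,0,0,0,0],[4.02,9.02,2.4,0,0,0,0],[4.02,9.02,2.4,0,0,0,0],[4.02,9.02,2.4,0,0,0,0]]]}}

```text
time_s: 13.2
eef_pos: [0.6449, -0.0866, 0.1417]
eef_rot: [[-1.0, -0.024, 0.0], [-0.024, 1.0, -0.0], [-0.0, -0.0, -1.0]]
ft_force: [0.3, 0.0, -1.1]
grip_width: 0.0363
grip_force: 60.7
```

{"fn": "apply_moves", "kwargs": {"moves": [[[0,0,-1,0,0,0,0],[0,0,-1.6,0,0,0,0],[0,0,-1.9,0,0,0,0],[0,0,-2.1,0,0,0,0],[0,0,-2.1,0,0,0,0],[0,0,-2.1,0,0,0,0]]]}}

```text
time_s: 13.7
eef_pos: [0.6454, -0.086, 0.0896]
eef_rot: [[-1.0, -0.025, 0.001], [-0.025, 1.0, -0.0], [-0.001, -0.0, -1.0]]
ft_force: [0.6, -0.4, -1.2]
grip_width: 0.0363
grip_force: 60.7
```

{"fn": "apply_moves", "kwargs": {"moves": [[[0,0,0,0,0,0,0.55],[0,0,0,0,0,0,0.55],[0,0,0,0,0,0,0.55],[0,0,1,0,0,0,0.6],[0,0,2.4,0,0,0,1],[0,0,2.4,0,0,0,1],[-0.64,7.45,2.4,0,0,0,1],[-0.64,7.45,2.4,0,0,0,1],[-0.64,7.45,2.4,0,0,0,1],[-0.64,7.45,2.4,0,0,0,1],[-0.64,7.45,2.4,0,0,0,1],[-0.64,7.45,2.4,0,0,0,1],[-0.64,7.45,2.4,0,0,0,1],[-0.64,7.45,2.4,0,0,0,1],[-0.64,7.45,2.4,0,0,0,1]]]}}

```text
time_s: 14.95
eef_pos: [0.6295, 0.0998, 0.1489]
eef_rot: [[-1.0, -0.024, 0.0], [-0.024, 1.0, -0.0], [-0.0, -0.0, -1.0]]
ft_force: [-0.2, 0.3, 0.0]
grip_width: 0.0856
grip_force: 0.0
```

Run:
```python
from h import *
S=ctrl.read_camera("scene")
a=cv2.resize(S["color"][190:340,290:490],(800,600),interpolation=cv2.INTER_CUBIC)
cv2.imwrite("pics/s4.png",a[...,::-1])
```

```text
(no output)
```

View pics/s4.png

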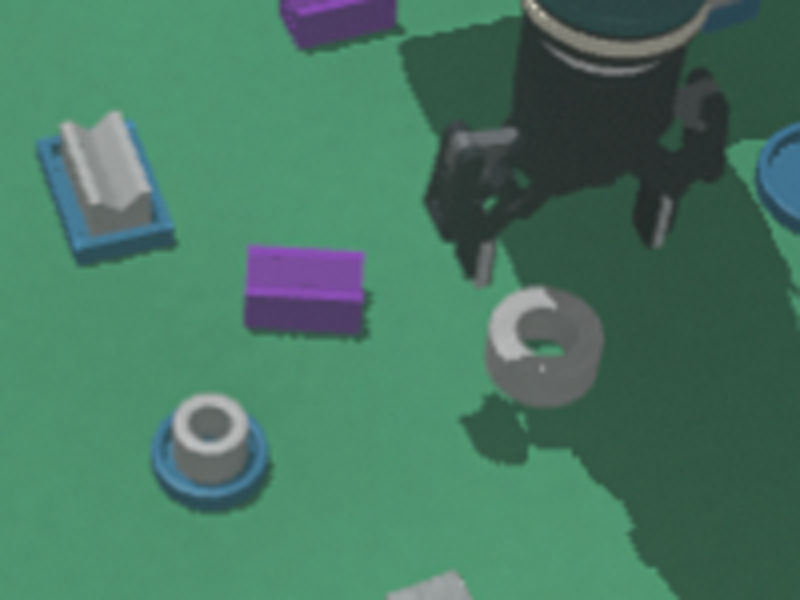

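The small ring is in its nest at (210,455) and the V-block is in its nest at (105,185). The large ring is under the gripper at (545,345).

{"fn": "apply_moves", "kwargs": {"moves": [[[0,0,-1.5,0,0,0,1],[0,0,-2.3,0,0,0,1],[0,0,-2.8,0,0,0,1],[0,0,-2.8,0,0,0,1],[0,0,-2.8,0,0,0,0],[0,0,-2.8,0,0,0,0],[0,0,-2.8,0,0,0,0],[0,0,-2.8,0,0,0,0],[0,0,-2.8,0,0,0,0],[0,0,-2.8,0,0,0,0],[0,0,-2.8,0,0,0,0]]]}}

```text
time_s: 15.92
eef_pos: [0.6299, 0.1003, 0.0807]
eef_rot: [[-1.0, -0.025, 0.002], [-0.025, 1.0, -0.001], [-0.002, -0.001, -1.0]]
ft_force: [-2.2, -3.1, 8.1]
grip_width: 0.0577
grip_force: 63.8
```

{"fn": "apply_moves", "kwargs": {"moves": [[[0,0,1,0,0,0,0],[0,0,2.4,0,0,0,0],[-3,8.06,2.4,0,0,0,0],[-3,8.06,2.4,0,0,0,0],[-3,8.06,2.4,0,0,0,0],[-3,8.06,2.4,0,0,0,0],[-3,8.06,2.4,0,0,0,0],[-3,8.06,2.4,0,0,0,0],[-3,8.06,2.4,0,0,0,0],[-3,8.06,2.4,0,0,0,0],[-3,8.06,2.4,0,0,0,0],[-3,8.06,2.4,0,0,0,0]]]}}

```text
time_s: 16.92
eef_pos: [0.5547, 0.3014, 0.1391]
eef_rot: [[-1.0, -0.024, 0.0], [-0.024, 1.0, -0.0], [-0.0, -0.0, -1.0]]
ft_force: [0.4, -0.4, -4.6]
grip_width: 0.057
grip_force: 67.5
```

{"fn": "apply_moves", "kwargs": {"moves": [[[0,0,-1,0,0,0,0],[0,0,-1.6,0,0,0,0],[0,0,-1.9,0,0,0,0],[0,0,-2.1,0,0,0,0],[0,0,-2.1,0,0,0,0],[0,0,-2.1,0,0,0,0]]]}}

```text
time_s: 17.42
eef_pos: [0.5548, 0.302, 0.0871]
eef_rot: [[-1.0, -0.025, 0.001], [-0.025, 1.0, 0.0], [-0.001, 0.0, -1.0]]
ft_force: [-0.2, -0.6, -4.3]
grip_width: 0.0572
grip_force: 67.5
```

{"fn": "apply_moves", "kwargs": {"moves": [[[0,0,0,0,0,0,0.85],[0,0,0,0,0,0,0.85],[0,0,0,0,0,0,0.85],[0,0,1,0,0,0,0.9],[0,0,2.4,0,0,0,1],[0,0,4,0,0,0,1],[-4,-26,7,0,0,0,1],[-4,-26,7,0,0,0,1],[-4,-26,7,0,0,0,1],[-4,-26,7,0,0,0,1],[-4,-26,7,0,0,0,1],[-4,-26,7,0,0,0,1],[-4,-26,7,0,0,0,1],[-4,-26,7,0,0,0,1],[-4,-26,7,0,0,0,1],[-4,-26,7,0,0,0,1],[-4,-26,7,0,0,0,1],[-4,-26,7,0,0,0,1],[-4,-26,7,0,0,0,1],[-4,-26,7,0,0,0,1]]]}}

```text
time_s: 19.08
eef_pos: [0.4654, -0.2726, 0.2532]
eef_rot: [[-1.0, -0.025, 0.001], [-0.025, 1.0, -0.001], [-0.001, -0.001, -1.0]]
ft_force: [1.9, 0.8, -0.7]
grip_width: 0.0856
grip_force: 0.0
```

{"fn": "apply_moves", "kwargs": {"moves": [[[0,-2.4,0,0,0,0,1],[0,-2.4,0,0,0,0,1],[0,-2.4,0,0,0,0,1],[0,-2.4,0,0,0,0,1]]]}}

```text
time_s: 19.42
eef_pos: [0.4658, -0.3314, 0.2524]
eef_rot: [[-1.0, -0.024, 0.0], [-0.024, 1.0, 0.0], [-0.0, 0.0, -1.0]]
ft_force: [0.4, -0.1, -0.4]
grip_width: 0.0854
grip_force: 0.0
```

Run:
```python
from h import *
T=ctrl.read_camera("top");S=ctrl.read_camera("scene")
t={"ringL":(.034,(176,223),(497,236)),"ringS":(.034,(334,187),(343,304)),"hex":(.022,(176,290),(467,187)),"vee":(.034,(337,264),(317,238))}
rows=[]
for c,i in((T,1),(S,2)):
    r=[]
    for n,v in t.items():
        x,y=v[i]
        try: print(n,i,fit(plane(c,blobs(c,"grey",(x-18,y-22,x+18,y+18)),(v[0]+.006)/2)))
        except Exception as e: print(n,i,e)
        r.append(cv2.resize(c["color"][y-22:y+18,x-20:x+20],(200,200),interpolation=cv2.INTER_CUBIC))
    rows.append(np.hstack(r))
cv2.imwrite("pics/end.png",np.vstack(rows)[...,::-1])
```

```text
ringL 1 [554.0, 302.4, 553.2, 302.3, 67.7, 62.0, np.float32(61.8)]
ringS 1 [645.5, -85.7, 645.9, -85.8, 40.3, 40.0, np.float32(45.6)]
hex 1 [390.3, 300.2, 390.4, 300.0, 41.2, 47.7, np.float32(-82.6)]
vee 1 [458.0, -93.6, 458.0, -93.7, 63.7, 35.9, np.float32(2.1)]
ringL 2 [554.9, 303.9, 554.9, 303.6, 61.2, 85.8, np.float32(-37.2)]
ringS 2 [645.5, -84.4, 645.8, -84.8, 39.4, 56.5, np.float32(-16.3)]
hex 2 [385.0, 305.8, 382.6, 305.7, 41.6, 76.6, np.float32(-21.9)]
vee 2 [459.7, -91.8, 458.4, -91.8, 87.7, 42.2, np.float32(1.7)]
```

View pics/end.png

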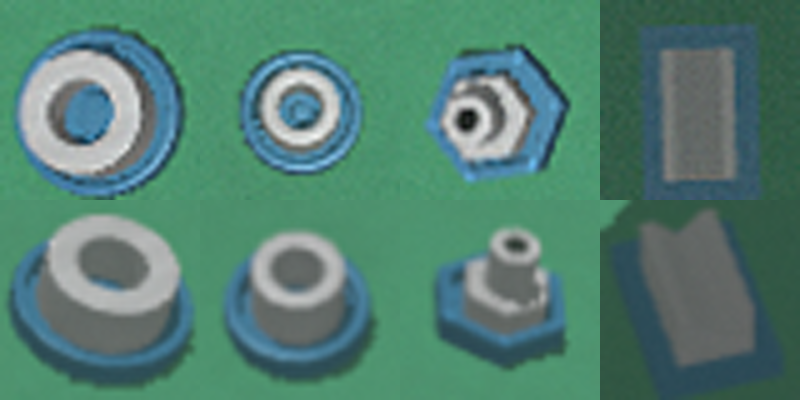

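The final crops show all four pieces in their own nests, standing level. Their measured centres are within about 2 mm of the nests'. The differences between the two views match those on the bench to under 1.5 mm, so nothing is sitting up on a rim. I'm handing in.

```bash
python3 -c "
from rig import ctrl
print(ctrl.hand_in())"
```

```text
the job is handed in; nothing more can be done
None
```

All four pieces are in their own nests, flat and released by both camera views, the oil bottle was not touched, and the job was handed in at about 19.5 s; the hand-in returned no verdict.

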